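# Shut the site box and secure its lid with a snap hook

### The job

Shut the lid of the blue steel box, then secure it: pick up the snap hook from the bench, press its sprung gate open against one leg of the staple that stands up through the lid, and hook it on. When the gate has sprung shut behind the leg, give the hook a light tug along its length, so that the staple leg is drawn up into the bow of the hook, to be sure that it holds; do all this without force that would bend the hook or the staple, then let go and leave the hook on the staple, the lid shut and the small things lying about undisturbed.

Things in the scene. Friction and masses are not known exactly. Their poses are not given: they have to be found in the camera images.
- box: Blue steel box, 190 mm deep (x), 240 mm wide (y), 80 mm high without its lid, standing fast on the bench. Origin: centre of its underside; x points from its front to its hinge side (away from the robot at yaw 0), y to its left, z up. A sanding block and a small tin lie inside, below the rim.
- lid (a joint): Angle of the box's lid, rad: 0 shut, up to 1.4 open. 4 mm steel plate, 194 mm from hinge to front edge, 248 mm wide, 0.5 kg; a stiff hinge (0.8 N m friction) keeps it where it is left, 3 to 12 N of downward push closes it. Shut, its top is 84 mm above the bench. A 54 x 26 mm slot lets the staple through.
- lid_front (a point): Middle of the front edge of the lid, on its upper face; moves with the lid.
- lid_hinge (a point): Middle of the lid's hinge line, along the rear upper edge of the box (box x = 95 mm, 80 mm above the bench); axes as the box's.
- staple: Upside-down U of 7 mm round steel bar, fixed upright to the box, legs one in front, one behind (box x), axes 34 mm apart. Stands 47 mm above the shut lid, hole 40 mm high. Its foot is screwed down through slotted holes: the bar may stand up to 6 mm left or right (box y) of the points given and does not shift in use. Origin: middle of the slots, 18 mm below the shut lid's top; axes as the box's.
- front_leg (a point): Axis of the staple's front leg (24 mm behind the lid's front edge), 20 mm above the top of the shut lid, as it would be with its foot at the middle of its slots: the real leg may stand up to 6 mm from here along box y (exact along box x), so find it by sight or touch. Axes as the box's. Either leg may be hooked; this one is easier.
- rear_leg (a point): The same for the staple's rear leg, which stands off by the same amount.
- hook: Forged steel snap hook with a fixed eye, 131 x 33 x 10 mm, 0.15 to 0.25 kg, lying flat. Origin: underside, on its middle line, level with the gate's pivot. x points along it to the bow (round closed end, outer end at x = 62 mm), y to the gate's side, z up. Eye at x = -68 to -42 mm. Spine: 9 mm rod along y = -11.75 mm. Inside 14.5 mm wide (y = -7.25 to 7.25 mm).
- gate (a joint): Angle of the hook's gate, rad: 0 shut, in line with the nose; pressed inwards (towards -y) up to 0.54, where it meets the spine. A 6 mm rod from its pivot (x = 0, y = 11.75 mm in the hook's frame) to its tip at x = 34 mm. Its spring shuts it; pressed near the tip it yields at about 3 N and takes about 5 N wide open. It does not open outwards.
- gate_tip (a point): Free tip of the gate; moves with it. A leg can pass the nose only if it presses on the last few mm of the gate (leg axis at hook x = 28 to 32 mm): nearer the pivot the gate meets its stop first, farther on the leg meets the nose. With the gate pressed in a few mm, the leg can be slid along it until it is felt against the nose (clearly over the 4 N or so of rubbing).
- nose (a point): Rounded end of the nose (9 mm rod) facing the gate tip: hook x = 36, y = 11.75, z = 5 mm; axes as the hook's. A leg is past the nose when its axis is at hook y < 3.5 mm; it meets the spine at y = -3.5 mm. Then it can be drawn under the nose into the bow (towards hook +x); the gate springs shut behind it from about x = 37 mm on.
- grip (a point): Middle of the hook's flat-sided grip, 20 mm wide (y), 10 mm thick, from hook x = -42 to -2 mm; this point is at x = -22 mm, 5 mm above the underside; axes as the hook's. Grip it across y.
- bow (a point): Where the axis of a staple leg runs when seated in the bow: hook x = 49.5 mm, y = 0, 5 mm above the underside; axes as the hook's. Hook and staple are spoilt by more than 30 N between them; 3 N or more is enough of a tug.
- ply_disc: Small thing not to be disturbed: round plywood disc, 50 mm across, 6 mm thick, lying by the hook. Origin: centre of its underside.
- aa_cell: Small thing not to be disturbed: AA battery cell, 50 mm long (along its y), 14 mm thick, lying by the hook. Origin: under its middle.
- pencil: Small thing not to be disturbed: pencil, 184 mm long (along its y), 8 mm thick, lying in front of the box. Origin: under its middle.
Things that resemble listed ones, but are neither listed nor needed, are in the scene too. What is meant by the hook is not black or purple, and is the larger of those in its own colour.

How it is judged:
By the outcome, as a careful person would: the job done as asked, in the order asked, and still so for the second after the job is handed in, with the robot touching nothing.
It also fails if it takes over 61 s, if anything falls off the work surface, if the arm or the gripper's body presses on something with over 40 N, if the wrist force passes 120 N, or if a joint passes its speed limit or range.

### The arm

A 7-joint arm with a two-finger parallel gripper is mounted at the origin on a cart in front of the work surface, level with it; the furniture and walls round the work are solid. World frame = base frame: x ahead of the robot, y to its left, z up, the work surface at z = 0. Lengths are in m, angles in rad, forces in N, time in s.
With the tool pointing down it reaches from about 0.4 to 0.9 m from the base axis. Payload 5.6 kg.
Tool frame: the origin (TCP) lies midway between the tips of the shut fingers; the grasp point (between the pads) lies 19 mm behind it; z points along the fingers, y is the line along which they close (so a half turn about z gives the same grasp; the last joint's range is limited). The gripper opens to 92 mm and grips with 3 to 60 N. Pads are 20 mm wide; open, the fingers measure 128 mm over their backs; the gripper's body (75 mm by 189 mm) begins 69 mm behind the grasp point.
Start: joints at [1.22, 0.468, -0.012, 1.603, 0.006, 1.071, -0.056], TCP at [0.197, -0.619, 0.215] pointing down, gripper open.
Joint ranges: [-2.53, 2.53], [-0.31, 2.02], [-1.57, 1.55], [0.28, 2.44], [-1.29, 4.43], [0.15, 1.84], [-2.92, 2.92]. Speed limits (rad/s): [2.57, 2.57, 3.14, 3.14, 3.14, 3.14, 3.14].

### API

Orientations are given as a 3x3 rotation matrix whose columns are the frame's x, y, z axes.
In Python, from station import env, effector, solver, viewer, workorder, search_frame, tip_of gives the robot as it stands. Calls block until the motion is done:
- env.reach(position, orientation): joint-space move of the TCP to a pose.
- env.movel(position, frame=None, rate=0.15): straight line of the TCP; frame=None keeps the orientation; rate is the mean speed in m/s.
- env.goto_joints(angles): joint-space move.
- effector.release() and effector.grasp(squeeze=None): open the fingers fully, or close them until they stop; squeeze is the grip in N (None keeps the last).
- env.pause(seconds).
- solver.inverse_kinematics(position, orientation): joint angles nearest the present ones, or None.
- env.sense(): the state.
- viewer.read_camera(name): name is "side" or "top" or "wrist"; returns (picture, depth): 400x640x3 uint8, red, green, blue; 400x640 float32, m along the optical axis (not along the pixel's ray), 0 where there is no reading.
- viewer.camera_info(name): a dict with "intrinsics" (3x3 intrinsics, pixels), "eye" and "rotation" of the camera in the world; the wrist camera has in their place "T_tool_cam" (4x4, takes a point from camera to tool coordinates, whose origin is the TCP and whose axes are the flange's). Camera axes: x right, y up, looking along -z (the intrinsics and any distortion apply to the point x, -y, -z); pixel columns grow to the right and rows downward; lengths in m; the calibration is good to about 2 mm. A picture is of the moment at which its call begins: read the wrist's pose just before it. camera_info takes no time and is no camera call.
A pose or a line that the arm cannot do raises env.PlanningError and nothing moves.
- workorder.finish_job(): hands the job in; it is judged then, once.
Trained networks look in the newest picture that a camera, given by its name, has taken for a name from the list of things; names that differ only in an ending like _2 or _b are one class to them, and where a whole thing is asked for, a point or a joint stands for the part that bears it (a point fixed in the world has none). Each returns a list of dicts, best first, with "score" (0 to 1); they miss things now and then, are a little off and sometimes report something else, mostly with a low value. They report only what shows in the picture. A call takes as long as a camera call. They do not tell look-alikes from the thing itself.
- search_frame(camera, name): "at" ([x, y, z] in m, in world coordinates, good to about 4 mm: the middle of the surface that is visible of it).
- tip_of(camera, name): "at" ([x, y, z] in m, in world coordinates, good to about 4 mm: a listed point, or the origin of a listed thing).
The state is a dict: "t": time; "joint_positions": joint angles; "joint_velocities": joint speeds; "tau": joint torques, N m; "ee_pos": TCP position; "tcp_rot": TCP orientation; "wrist_force": force on the tool from outside, world axes, zero at the start; "moment": the same for the moment, N m; "gripper_width": finger opening in m; "grasp_force": force on a finger pad.
Only numpy, scipy, OpenCV 4.12 (cv2) and the standard library are available. Lean on these libraries where they do the work, as an engineer would, in place of code of your own. Each camera call takes 0.05 s, during which the arm holds its last target. There are 200 camera calls.

## Working session

There is one attempt and no reset: what is moved stays moved. The work goes in short steps, each a Python script; the robot and the scene stay as the last script left them, time stands still between calls to the robot, and variables do not carry over. Pictures are saved under pics/ and viewed, at most 10 in all, crops included, and the job is handed in when it is done.

```bash
ls; mkdir -p pics; python3 - <<'E'
from station import env, viewer, search_frame, tip_of
import cv2, numpy as np
ims=[]
for c in ["top","side"]:
    im,d=viewer.read_camera(c); np.save(f"pics/{c}_d.npy",d); cv2.imwrite(f"pics/{c}1.png",im[:,:,::-1])
    i=viewer.camera_info(c); print(c,i["eye"],i["intrinsics"][0],{k for k in i})
    for n in ["hook","grip","nose","bow","gate_tip","box","lid_front","lid_hinge","front_leg","staple","ply_disc","aa_cell","pencil"]:
        f=search_frame if n=="hook" else tip_of
        r=f(c,n); print(n,[(np.round(q["at"],3).tolist(),round(q["score"],2)) for q in r[:5]])
s=env.sense(); print(s["t"],s["wrist_force"],s["gripper_width"])
E
```

```text
pics
top [ 0.41410724 -0.0938153   1.06212715] [420.05431435   0.         315.2614218 ] {'intrinsics', 'rotation', 'eye'}
hook [([0.531, -0.082, 0.01], 0.84), ([0.541, 0.144, 0.011], 0.8), ([0.432, 0.169, 0.008], 0.55), ([0.299, 0.176, 0.004], 0.44)]
grip [([0.539, 0.152, -0.002], 0.92), ([0.437, 0.178, 0.006], 0.75), ([0.308, 0.175, 0.005], 0.7)]
nose [([0.505, -0.044, 0.005], 0.93), ([0.578, 0.108, 0.003], 0.78), ([0.572, 0.096, 0.005], 0.71), ([0.268, 0.178, -0.001], 0.69), ([0.412, 0.139, 0.005], 0.62)]
bow [([0.568, 0.091, 0.004], 0.88), ([0.519, -0.025, 0.005], 0.82), ([0.264, 0.186, 0.002], 0.73), ([0.398, 0.14, 0.003], 0.56)]
gate_tip [([0.571, 0.113, 0.001], 0.55), ([0.508, -0.044, 0.006], 0.5)]
box [([0.557, -0.337, 0.004], 0.97), ([0.569, 0.093, 0.004], 0.65)]
lid_front [([0.492, -0.34, 0.189], 0.6), ([0.57, 0.092, 0.004], 0.44)]
lid_hinge [([0.651, -0.334, 0.08], 0.76)]
front_leg [([0.482, -0.343, 0.104], 0.52)]
staple [([0.504, -0.342, 0.067], 0.51)]
ply_disc [([0.577, 0.108, 0.006], 0.6), ([0.522, 0.068, -0.002], 0.54), ([0.651, -0.337, 0.08], 0.53)]
aa_cell [([0.633, 0
[... 680 characters left out ...]
24, 0.003], 0.55), ([0.402, 0.145, 0.005], 0.53)]
gate_tip [([0.576, 0.112, 0.003], 0.57), ([0.508, -0.044, 0.004], 0.51), ([0.554, -0.343, -0.002], 0.5), ([0.271, 0.174, 0.004], 0.48), ([0.412, 0.145, 0.004], 0.41)]
box [([0.556, -0.342, -0.004], 0.84)]
lid_front [([0.498, -0.342, 0.194], 0.78)]
lid_hinge [([0.648, -0.336, 0.08], 0.59)]
front_leg [([0.488, -0.342, 0.104], 0.59), ([0.578, 0.112, 0.005], 0.42), ([0.497, -0.341, 0.194], 0.39)]
staple [([0.572, 0.089, 0.004], 0.42)]
ply_disc [([0.522, 0.064, -0.001], 0.83)]
aa_cell [([0.63, 0.108, 0.002], 0.47)]
pencil [([0.401, -0.358, -0.003], 0.51), ([0.498, -0.342, 0.196], 0.36)]
1.4 [-0.22997924 -0.33289533 -1.49037466] 0.09159572039295033
```

View pics/top1.png

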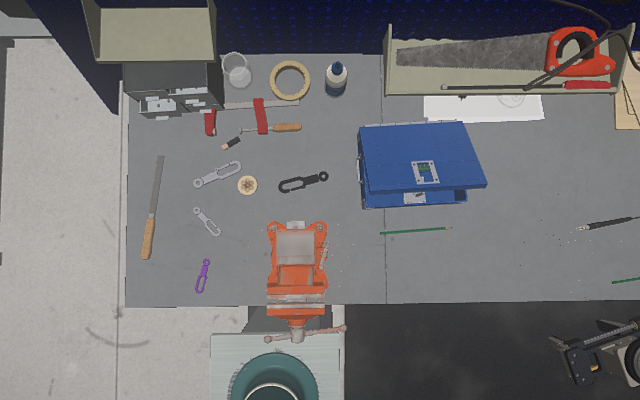

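View pics/side1.png

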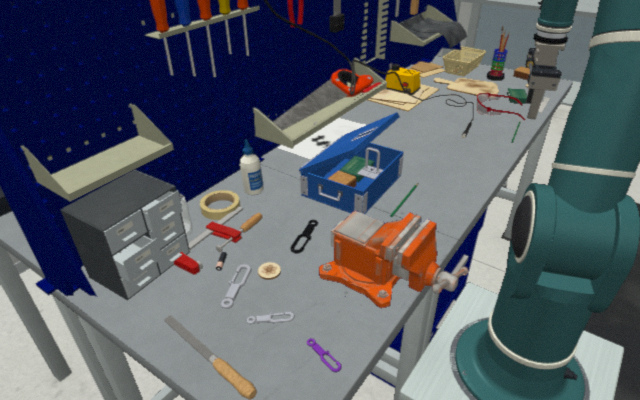

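The hook candidates in the top picture are:
- black (303,182)
- purple (202,276)
- small grey (206,221)
- large grey (217,174)

The large grey one fits, since it isn't black or purple and is the larger of the two greys. I'll confirm it in a wrist crop before reaching. The lid is about 36° open, with the pencil in front of the box at (415,230). The lid comes first.

```bash
cat > h.py <<'E'
import numpy as np, cv2
from station import env, effector, solver, viewer, search_frame, tip_of, workorder
def down(ydir):                      # tool pointing down, tool y along angle ydir (world)
    y=np.array([np.cos(ydir),np.sin(ydir),0]); z=np.array([0,0,-1.])
    return np.column_stack([np.cross(y,z),y,z])
def st(msg=""):
    s=env.sense(); print(msg,"t%.2f"%s["t"],"p",np.round(s["ee_pos"],4),"F",np.round(s["wrist_force"],1),"w%.4f"%s["gripper_width"],"g%.1f"%s["grasp_force"]); return s
def cloud(cam):                      # picture, world points per pixel
    s=env.sense(); im,d=viewer.read_camera(cam); c=viewer.camera_info(cam); K=np.array(c["intrinsics"])
    v,u=np.mgrid[:400,:640]
    p=np.stack([(u-K[0,2])/K[0,0]*d,-(v-K[1,2])/K[1,1]*d,-d],-1)
    if "eye" in c: R,t=np.array(c["rotation"]),np.array(c["eye"])
    else:
        T=np.array(c["T_tool_cam"]); Rt=np.array(s["tcp_rot"]); R=Rt@T[:3,:3]; t=Rt@T[:3,3]+s["ee_pos"]
    w=p@R.T+t; w[d==0]=np.nan
    return im,w,R,t,K
E
python3 - <<'E'
from h import *
s=st(); print(np.round(s["tcp_rot"],2)); print({k:np.round(v,3).tolist() for k,v in viewer.camera_info("wrist").items()})
R=np.array(s["tcp_rot"]); yd=np.arctan2(R[1,1],R[0,1]); print(yd)
Rd=down(np.pi/2 if np.sin(yd)>0 else -np.pi/2)
for a in (np.pi/2,-np.pi/2):
    q=solver.inverse_kinematics([0.505,-0.41,0.24],down(a)); print(a,None if q is None else np.round(q,2))
    for b in (0,np.pi,-.42+np.pi,.42,.42+np.pi):
        q=solver.inverse_kinematics([0.54,0.15,0.24],down(b)); print(b,None if q is None else np.round(q,2))
        q=solver.inverse_kinematics([0.48,-0.27,0.12],down(b)); print(b,None if q is None else np.round(q,2))
    
im,w,*_=cloud("top")
m=(w[...,0]>.45)&(w[...,0]<.75)&(w[...,1]>.05)&(w[...,1]<.3)&(w[...,2]>.06)
print("tall near hook", np.nanmin(w[m],0) if m.any() else None)
m=(w[...,0]>.5)&(w[...,0]<.9)&(w[...,1]>-.5)&(w[...,1]<-.15)&(w[...,2]>.2); print("tall near box",np.nanmin(w[m],0) if m.any() else None)
E
```

```text
t1.40 p [ 0.1969 -0.6195  0.2146] F [-0.2 -0.3 -1.5] w0.0916 g0.0
[[ 0.95  0.3  -0.  ]
 [ 0.3  -0.95 -0.  ]
 [-0.    0.   -1.  ]]
{'intrinsics': [[311.137, 0.0, 316.353], [0.0, 311.137, 201.301], [0.0, 0.0, 1.0]], 'T_tool_cam': [[0.001, 0.957, 0.29, 0.081], [1.0, -0.001, -0.0, 0.0], [0.0, 0.29, -0.957, -0.17], [0.0, 0.0, 0.0, 1.0]]}
-1.2630675243596898
1.5707963267948966 [ 1.1   0.54 -0.67  1.54  0.36  1.18  1.93]
0 [ 0.44  0.5  -1.02  1.75  0.47  1.16 -0.72]
0 [ 0.79  0.47 -0.43  1.9   0.26  0.83  0.23]
3.141592653589793 [ 0.58  0.68 -1.31  1.75  0.69  1.27  2.24]
3.141592653589793 [ 0.3   0.42  0.19  1.94 -0.11  0.79 -2.59]
2.721592653589793 [ 0.58  0.68 -1.31  1.75  0.69  1.27  1.82]
2.721592653589793 [-0.45  0.87  1.34  1.98 -0.96  1.14 -2.25]
0.42 [ 0.45  0.51 -1.04  1.75  0.48  1.16 -0.32]
0.42 [ 0.85  0.48 -0.5   1.9   0.3   0.84  0.61]
3.561592653589793 [-1.28  0.62  1.36  1.85 -0.65  1.22 -2.43]
3.561592653589793 [ 0.37  0.42  0.1   1.93 -0.06  0.79 -2.22]
-1.5707963267948966 [ 0.67  0.45 -0.05  1.57  0.02  1.12 -0.96]
0 [ 0.44  0.5  -1.02  1.75  0.47  1.16 -0.72]
0 [ 0.79  0.47 -0.43  1.9   0.26  0.83  0.23]
3.141592653589793 [ 0.58  0.68 -1.31  1.75  0.69  1.27  2.24]
3.141592653589793 [ 0.3   0.42  0.19  1.94 -0.11  0.79 -2.59]
2.721592653589793 [ 0.58  0.68 -1.31  1.75  0.69  1.27  1.82]
2.721592653589793 [-0.45  0.87  1.34  1.98 -0.96  1.14 -2.25]
0.42 [ 0.45  0.51 -1.04  1.75  0.48  1.16 -0.32]
0.42 [ 0.85  0.48 -0.5   1.9   0.3   0.84  0.61]
3.561592653589793 [-1.28  0.62  1.36  1.85 -0.65  1.22 -2.43]
3.561592653589793 [ 0.37  0.42  0.1   1.93 -0.06  0.79 -2.22]
tall near hook [0.66727182 0.08933657 0.06021079]
tall near box [ 0.84212325 -0.49978057  0.20003013]
```

```bash
python3 - <<'E'
from h import *
effector.grasp(10)
Rd=down(-np.pi/2)
p=env.sense()["ee_pos"]; env.movel([p[0],p[1],0.28],rate=.3)
env.reach([0.505,-0.41,0.26],Rd); st()
env.movel([0.505,-0.41,0.20],rate=.2); st()
env.movel([0.505,-0.41,0.105],rate=.08); st()
for z in (.093,.087,.0845,.083):
    env.movel([0.505,-0.41,z],rate=.04); s=st()
    if s["wrist_force"][2]>14: break
env.movel([0.505,-0.41,0.20],rate=.3); st()
env.reach([0.42,-0.338,0.30],down(0)); 
im,w,R,t,K=cloud("wrist"); st(); cv2.imwrite("pics/w1.png",im[:,:,::-1]); np.save("pics/w1.npy",w)
for n in ("lid_front","front_leg","rear_leg","lid_hinge","staple","box"):
    print(n,[(np.round(q["at"],3).tolist(),round(q["score"],2)) for q in tip_of("wrist",n)[:3]])
E
```

```text
t4.55 p [ 0.5037 -0.4114  0.2596] F [-0.6 -0.7  0.6] w0.0003 g0.0
 t5.00 p [ 0.5044 -0.411   0.2001] F [0.4 0.1 0.2] w0.0004 g0.0
 t6.33 p [ 0.5056 -0.41    0.1054] F [-0.1  0.6  0.2] w0.0004 g0.0
 t6.78 p [ 0.5048 -0.4097  0.0925] F [-0.4  0.1 -0.8] w0.0003 g0.0
 t7.08 p [ 0.5048 -0.4098  0.0866] F [0.  0.8 0.9] w0.0007 g0.0
 t7.33 p [ 0.5051 -0.41    0.0845] F [0.2 0.4 0.4] w0.0007 g0.4
 t7.58 p [ 0.5052 -0.41    0.0844] F [-3.2  1.9  9.3] w0.0004 g4.7
 t8.12 p [ 0.505  -0.4101  0.2006] F [ 0.3 -0.5 -1.3] w0.0006 g0.0
 t9.52 p [ 0.4198 -0.3381  0.2991] F [ 0.3 -0.7  0.6] w0.0004 g0.0
lid_front [([0.46, -0.346, 0.084], 0.56)]
front_leg [([0.487, -0.344, 0.101], 0.9)]
rear_leg [([0.516, -0.338, 0.105], 0.94), ([0.654, -0.334, 0.08], 0.49)]
lid_hinge [([0.651, -0.332, 0.079], 0.63)]
staple [([0.498, -0.34, 0.07], 0.64)]
box [([0.558, -0.339, 0.0], 0.68)]
```

View pics/w1.png

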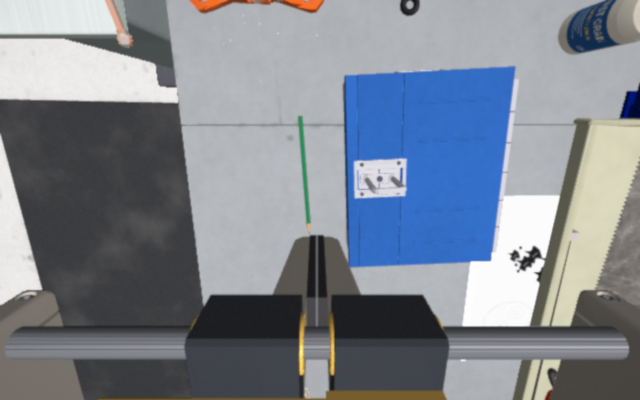

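The lid is shut: it lies flat at (430,165) with the staple through its slot at (385,180), and the pencil at (303,170) is untouched. Next I'll fit the lid and staple, and look at the hook from near.

```bash
python3 - <<'E'
from h import *
im=cv2.imread("pics/w1.png"); w=np.load("pics/w1.npy")
hsv=cv2.cvtColor(im,cv2.COLOR_BGR2HSV)
blue=(abs(hsv[...,0].astype(int)-112)<12)&(hsv[...,1]>120)
m=blue&(w[...,2]>.074)&(w[...,2]<.094); m[:,540:]=0
m=cv2.morphologyEx(m.astype(np.uint8),cv2.MORPH_OPEN,np.ones((3,3)))>0
r=cv2.minAreaRect((w[m][:,:2]*1000).astype(np.float32)); print("lid rect mm",r,"z",np.median(w[m][:,2]))
s=(w[...,2]>.092)&(w[...,2]<.15)&(w[...,0]>.45)&(w[...,0]<.6)&(w[...,1]>-.4)&(w[...,1]<-.28)
P=w[s]; print(len(P))
for a,b in ((.092,.105),(.105,.118),(.118,.14)):
    q=P[(P[:,2]>a)&(P[:,2]<b)]; print(a,len(q),np.round(q.mean(0),4) if len(q) else "",np.round(np.ptp(q,0),3) if len(q) else "")
top=P[P[:,2]>P[:,2].max()-.006]; print(np.round(top[np.argsort(top[:,0])][::max(1,len(top)//12)],4))
# hook from near
effector.release()
env.reach([0.53,0.05,0.25],down(0.42)); st()
im,w,*_=cloud("wrist"); cv2.imwrite("pics/w2.png",im[:,:,::-1]); np.save("pics/w2.npy",w)
for n in ("hook","grip","nose","bow","gate_tip"):
    print(n,[(np.round(q["at"],3).tolist(),round(q["score"],2)) for q in tip_of("wrist",n)[:3]])
E
```

```text
lid rect mm ((554.3975830078125, -339.18743896484375), (194.46287536621094, 247.06910705566406), 2.851778030395508) z 0.08373876324948842
298
0.092 36 [ 0.5015 -0.3442  0.0984] [0.038 0.006 0.013]
0.105 42 [ 0.499  -0.3442  0.1114] [0.039 0.007 0.013]
0.118 220 [ 0.5002 -0.3456  0.1288] [0.04  0.008 0.014]
[[ 0.4837 -0.347   0.1282]
 [ 0.4868 -0.3488  0.1301]
 [ 0.4893 -0.3437  0.1275]
 [ 0.4922 -0.3452  0.1304]
 [ 0.4946 -0.3433  0.1289]
 [ 0.4978 -0.3473  0.1312]
 [ 0.5004 -0.3488  0.1302]
 [ 0.5034 -0.3462  0.1311]
 [ 0.5059 -0.3487  0.1306]
 [ 0.5092 -0.3475  0.1306]
 [ 0.5114 -0.3453  0.13  ]
 [ 0.5141 -0.3425  0.1273]
 [ 0.5177 -0.3427  0.1266]]
 t12.70 p [0.5303 0.0482 0.25  ] F [-0.  -0.7 -0. ] w0.0918 g0.0
hook [([0.525, -0.072, 0.0], 0.96), ([0.548, 0.137, -0.003], 0.93), ([0.426, 0.167, 0.001], 0.89)]
grip [([0.533, -0.094, 0.005], 0.95), ([0.444, 0.176, 0.003], 0.72), ([0.539, 0.162, 0.004], 0.58)]
nose [([0.506, -0.042, 0.004], 0.79), ([0.575, 0.108, 0.001], 0.73), ([0.411, 0.144, -0.0], 0.73)]
bow [([0.403, 0.138, 0.002], 0.95), ([0.514, -0.03, 0.002], 0.85), ([0.568, 0.094, 0.007], 0.81)]
gate_tip [([0.572, 0.116, 0.008], 0.58), ([0.504, -0.042, 0.004], 0.45)]
```

View pics/w2.png

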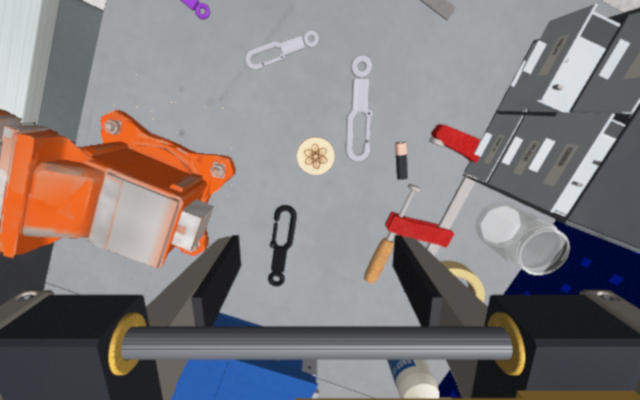

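w2 shows the large grey hook at (360,108), 108 px long with its gate on the right at (368,125). The small grey one is at (283,48), about 75 px long, and the black one at (282,245). The large grey one is the hook, so I'll fit it and confirm it in a crop.

```bash
python3 - <<'E'
from h import *
im=cv2.imread("pics/w2.png"); w=np.load("pics/w2.npy")
g=cv2.cvtColor(im,cv2.COLOR_BGR2GRAY)
sub=np.zeros(g.shape,bool); sub[45:172,340:383]=1
th,_=cv2.threshold(g[sub].reshape(-1,1),0,255,cv2.THRESH_OTSU); m=sub&(g>th)
n,l,stt,c=cv2.connectedComponentsWithStats(m.astype(np.uint8)); k=1+np.argmax(stt[1:,4]); m=l==k
P=w[m]; P=P[np.isfinite(P[:,0])]; print(th,len(P),"z",np.median(P[:,2]), "bench z",np.nanmedian(w[100:140,240:290,2]))
r=cv2.minAreaRect((P[:,:2]*1000).astype(np.float32)); print(r); print(np.round(cv2.boxPoints(r),1))
cv2.imwrite("pics/crop.png",cv2.resize(im[30:190,230:430],None,fx=4,fy=3.75,interpolation=cv2.INTER_CUBIC))
E
```

```text
180.0 958 z 0.009087820249622486 bench z -0.0001798879691283506
((553.7813110351562, 129.61265563964844), (30.89560890197754, 100.76116943359375), 23.53380584716797)
[[519.5 169.6]
 [559.7  77.3]
 [588.1  89.6]
 [547.8 182. ]]
```

View pics/crop.png

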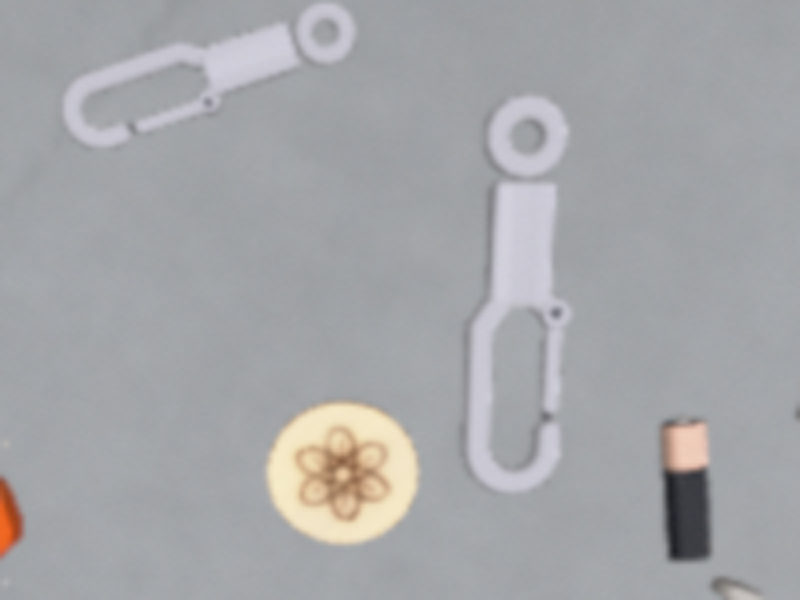

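Crop confirms it: the large grey hook has its eye at crop (527,137), its grip at (523,245), and its gate on the right from (555,313) to (548,415). The smaller grey look-alike is top left and the disc is at (343,472). I'll refine the axis, then grasp.

```bash
python3 - <<'E'
from h import *
im=cv2.imread("pics/w2.png"); w=np.load("pics/w2.npy")
g=cv2.cvtColor(im,cv2.COLOR_BGR2GRAY); m=np.zeros(g.shape,bool); m[45:172,340:383]=g[45:172,340:383]>180
P=w[m]; P=P[np.isfinite(P[:,0])][:,:2]*1000
bow=np.array([573.9,83.5]); a=np.radians(-66.5)
for _ in range(4):
    ux=np.array([np.cos(a),np.sin(a)]); uy=np.array([-ux[1],ux[0]])
    L=np.c_[(P-bow)@ux+62,(P-bow)@uy]
    X=[];Y=[]
    for lo,hi in ((-68,-42),(-38,-30),(-30,-22),(-22,-14),(44,50)):
        q=L[(L[:,0]>lo)&(L[:,0]<hi),1]; X.append((lo+hi)/2); Y.append((q.max()+q.min())/2)
    k,c=np.polyfit(X,Y,1); print(np.round(Y,1),k,c,L[:,0].min(),L[:,0].max())
    a+=np.arctan(k); bow=bow+uy*(c+62*k)+ux*((L[:,0].max()-62)+(L[:,0].min()+68))/2
ux=np.array([np.cos(a),np.sin(a)]); grip=(bow-84*ux)/1000; print("yaw",a,"grip",grip)
Rg=down(a+np.pi/2)
env.reach([grip[0],grip[1],.10],Rg); st()
env.movel([grip[0],grip[1],.003],rate=.12); st()
effector.grasp(35); s=st("grasp")
env.movel([grip[0],grip[1],.15],rate=.2); env.pause(.1); st("lift")
np.save("pics/hook.npy",[a,*grip])
print(np.round(env.sense()["tcp_rot"],4))
E
```

```text
[-0.7 -1.1 -0.6 -0.9 -0.7] 0.0013705768693059778 -0.7588651094929594 -64.94147593891584 62.07324751414696
[ 0.1 -0.1  0.2 -0.5  0.1] 0.00054998126566261 -0.01754137321725865 -66.5143052640953 60.50111551932661
[ 0.2 -0.   0.2 -0.5  0.1] -3.991304535993615e-06 -0.00021749846319849445 -66.51043791166498 60.50519561344183
[ 0.2 -0.   0.2 -0.5  0.1] 2.896615741072566e-08 1.5888464499659259e-06 -66.50779711037092 60.507835009231236
yaw -1.1587273576932917 grip [0.54027497 0.15877885]
 t13.77 p [0.5411 0.1583 0.1007] F [ 0.4 -0.4  0.4] w0.0920 g0.0
 t14.72 p [0.5409 0.1591 0.0037] F [ 1.2 -0.3  0.4] w0.0916 g0.0
grasp t15.82 p [0.5403 0.1588 0.003 ] F [ 0.1  0.2 -0.3] w0.0194 g35.0
lift t16.80 p [0.5392 0.1583 0.1484] F [ 0.7  0.3 -1.7] w0.0196 g35.0
[[-4.006e-01  9.163e-01 -2.900e-03]
 [ 9.163e-01  4.006e-01 -7.000e-04]
 [ 6.000e-04 -3.000e-03 -1.000e+00]]
```

```bash
cat >> h.py <<'E'
YAW=0.0498-np.pi/2; Rh=down(0.0498)
LEG=np.array([0.4825,-0.3455])
hxv=np.array([np.cos(YAW),np.sin(YAW)]); hyv=np.array([-hxv[1],hxv[0]])
def go(hx,hy,z=.097,rate=.04):       # put the leg at hook (hx,hy) mm, as estimated
    p=LEG-((hx+22)*hxv+hy*hyv)/1000
    env.movel([p[0],p[1],z],Rh,rate=rate); return rd()
def rd(q=False):
    s=env.sense(); d=(LEG-np.array(s["ee_pos"])[:2])*1000; f=np.array(s["wrist_force"])
    r=np.array([d@hxv-22,d@hyv,f[:2]@hxv,f[:2]@hyv,f[2]])
    if not q: print("t%.2f leg at hook (%.1f,%.1f) z%.4f  F hx %.1f hy %.1f z %.1f  w%.4f"%(s["t"],r[0],r[1],s["ee_pos"][2],*r[2:],s["gripper_width"]))
    return r
E
python3 - <<'E'
from h import *
env.movel([.54,.1583,.2],rate=.3)
p=LEG-((25+22)*hxv+32*hyv)/1000
env.reach([p[0],p[1],.2],Rh); rd()
im,w,*_=cloud("wrist"); cv2.imwrite("pics/w3.png",im[:,:,::-1])
im,w,*_=cloud("top"); cv2.imwrite("pics/t3.png",cv2.resize(im[60:260,340:500,::-1],None,fx=3,fy=3))
go(25,32,.097,.15); go(25,23,rate=.1)
for hy in np.arange(21,12.9,-1.):
    r=go(25,hy)
    if r[3]<-3.0: break
E
```

```text
t18.82 leg at hook (26.4,31.0) z0.2000  F hx -0.1 hy 0.3 z -2.6  w0.0196
t19.76 leg at hook (24.9,31.2) z0.0977  F hx -0.6 hy 0.4 z -2.2  w0.0195
t20.01 leg at hook (24.8,21.8) z0.0980  F hx 0.4 hy 0.4 z -2.9  w0.0193
t20.26 leg at hook (25.0,21.0) z0.0972  F hx -0.1 hy -0.7 z -2.7  w0.0193
t20.51 leg at hook (25.0,20.0) z0.0970  F hx -0.5 hy -0.5 z -2.6  w0.0197
t20.76 leg at hook (25.0,18.9) z0.0970  F hx -0.3 hy 0.5 z -2.3  w0.0198
t21.01 leg at hook (25.0,17.9) z0.0970  F hx -0.5 hy 0.7 z -2.3  w0.0196
t21.26 leg at hook (25.0,16.9) z0.0970  F hx 0.6 hy 0.5 z -2.1  w0.0196
t21.51 leg at hook (25.0,15.9) z0.0970  F hx 0.9 hy 0.4 z -2.5  w0.0192
t21.76 leg at hook (25.0,15.2) z0.0969  F hx -1.0 hy 0.4 z -2.7  w0.0193
t22.01 leg at hook (25.0,14.7) z0.0968  F hx 0.4 hy -1.8 z -2.0  w0.0195
t22.26 leg at hook (25.1,13.7) z0.0967  F hx -1.0 hy -4.0 z -1.7  w0.0194
```

View pics/w3.png

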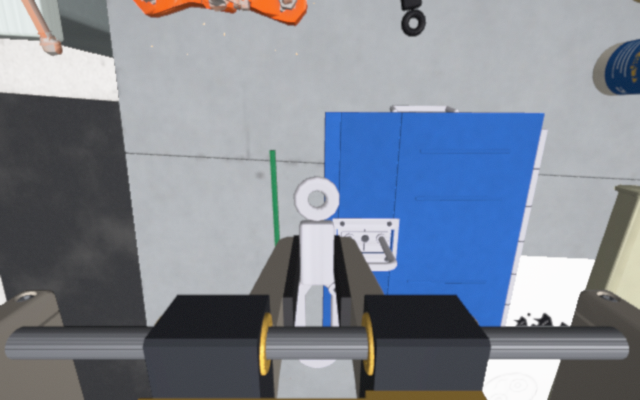

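```bash
sed -i 's/^hxv=/LEG=LEG+0.0031*np.array([np.cos(0.0498),np.sin(0.0498)])\nhxv=/' h.py; python3 - <<'E'
from h import *
go(25,15.5); go(25,14.)
for hx in np.arange(26,41,1.):
    r=go(hx,14.)
    if abs(r[2])>6 or abs(r[3])>14: 
        env.pause(.1); r=rd()
        if abs(r[2])>6 or abs(r[3])>14: break
E
```

```text
t22.51 leg at hook (25.1,15.8) z0.0969  F hx -1.6 hy -4.8 z -1.4  w0.0195
t22.76 leg at hook (25.2,14.0) z0.0969  F hx -1.6 hy -4.4 z -1.6  w0.0194
t23.01 leg at hook (25.6,14.1) z0.0970  F hx 1.1 hy -3.6 z -2.9  w0.0193
t23.26 leg at hook (26.8,14.0) z0.0971  F hx 1.3 hy -3.9 z -1.6  w0.0194
t23.51 leg at hook (28.1,13.9) z0.0971  F hx 0.5 hy -3.4 z -2.3  w0.0193
t23.76 leg at hook (29.3,13.8) z0.0970  F hx 0.4 hy -3.7 z -2.1  w0.0194
t24.01 leg at hook (30.3,13.9) z0.0970  F hx 0.1 hy -2.6 z -2.9  w0.0193
t24.26 leg at hook (31.4,13.9) z0.0970  F hx -0.1 hy -3.3 z -2.5  w0.0193
t24.51 leg at hook (32.4,13.9) z0.0970  F hx 0.1 hy -3.7 z -2.1  w0.0194
t24.76 leg at hook (32.6,13.9) z0.0971  F hx 1.9 hy -2.5 z -2.6  w0.0195
t25.01 leg at hook (32.8,13.9) z0.0972  F hx 3.8 hy -2.8 z -2.5  w0.0192
t25.26 leg at hook (32.9,13.8) z0.0973  F hx 5.8 hy -1.9 z -3.3  w0.0193
t25.51 leg at hook (33.0,13.8) z0.0974  F hx 7.8 hy -2.2 z -3.5  w0.0192
t25.61 leg at hook (33.0,13.7) z0.0974  F hx 8.2 hy -1.5 z -4.0  w0.0190
```

The nose is felt at hook x ≈ 32.6, as expected. Next: back off, press the gate through and draw in.

```bash
python3 - <<'E'
from h import *
go(30.3,14.)
for hy in (12,10,8,6,4,2,.5):
    r=go(30.3,hy)
    if abs(r[2])>15 or abs(r[3])>15: break
else:
    if r[1]<3:
        for hx in (34,38,42,45,47):
            r=go(hx,.5)
            if abs(r[2])>12 or abs(r[3])>15: break
E
```

```text
t25.90 leg at hook (30.2,14.2) z0.0969  F hx 1.3 hy -3.2 z -2.3  w0.0192
t26.15 leg at hook (30.5,12.0) z0.0969  F hx 0.8 hy -4.5 z -2.6  w0.0193
t26.40 leg at hook (30.5,10.0) z0.0969  F hx 0.2 hy -4.1 z -2.8  w0.0194
t26.65 leg at hook (30.6,8.0) z0.0969  F hx 1.1 hy -4.8 z -2.4  w0.0197
t26.90 leg at hook (30.5,6.1) z0.0969  F hx 0.0 hy -5.1 z -1.6  w0.0196
t27.15 leg at hook (30.6,4.1) z0.0969  F hx -0.7 hy -5.2 z -2.7  w0.0197
t27.40 leg at hook (30.9,1.9) z0.0969  F hx -0.8 hy -4.6 z -3.0  w0.0192
t27.65 leg at hook (31.0,0.2) z0.0970  F hx -2.6 hy -3.9 z -2.3  w0.0189
t27.90 leg at hook (33.8,-1.5) z0.0978  F hx 0.4 hy 0.2 z -3.1  w0.0193
t28.15 leg at hook (38.1,-0.2) z0.0973  F hx 0.1 hy 0.5 z -1.9  w0.0191
t28.40 leg at hook (42.3,0.4) z0.0971  F hx 0.6 hy 0.3 z -3.0  w0.0192
t28.65 leg at hook (45.2,0.4) z0.0970  F hx -0.3 hy 0.5 z -1.7  w0.0192
t28.90 leg at hook (47.2,0.5) z0.0970  F hx 0.0 hy 0.6 z -0.6  w0.0193
```

```bash
python3 - <<'E'
from h import *
for hx in np.arange(48.5,54,.7):
    r=go(hx,0.3)
    if r[2]>7: break
env.pause(.5); rd()
go(49,.3)
z=.097
for z in (.091,.089,.088,.087,.0862):
    r=go(49,.3,z)
    if r[4]>1.5: break
p=env.sense()["ee_pos"]
effector.release(); env.pause(.2); rd()
env.movel([p[0],p[1],.2],rate=.15); rd()
env.movel([p[0]-.03,p[1]+.07,.2],Rh,rate=.3); 
for c in ("wrist","top"):
    im,w,*_=cloud(c); cv2.imwrite(f"pics/{c}4.png",im[:,:,::-1])
rd()
E
```

```text
t29.15 leg at hook (48.6,0.3) z0.0970  F hx 0.2 hy -0.7 z -2.8  w0.0195
t29.40 leg at hook (48.9,0.3) z0.0970  F hx 0.2 hy -0.1 z -2.5  w0.0194
t29.65 leg at hook (49.1,0.3) z0.0971  F hx 3.4 hy -0.1 z -1.9  w0.0196
t29.90 leg at hook (49.2,0.3) z0.0972  F hx 5.1 hy 0.3 z -2.9  w0.0195
t30.15 leg at hook (49.2,0.3) z0.0973  F hx 6.4 hy -0.1 z -3.6  w0.0194
t30.40 leg at hook (49.3,0.3) z0.0973  F hx 6.5 hy -0.1 z -3.4  w0.0192
t30.65 leg at hook (49.4,0.3) z0.0973  F hx 9.8 hy 0.3 z -4.3  w0.0195
t31.15 leg at hook (49.4,0.3) z0.0973  F hx 9.1 hy 0.2 z -3.3  w0.0197
t31.40 leg at hook (49.0,0.4) z0.0969  F hx 2.6 hy 0.2 z -2.4  w0.0196
t31.70 leg at hook (49.1,0.2) z0.0908  F hx 2.7 hy 0.8 z -0.8  w0.0193
t31.95 leg at hook (49.1,0.2) z0.0890  F hx 2.6 hy -0.4 z -1.2  w0.0193
t32.20 leg at hook (49.0,0.2) z0.0880  F hx 1.6 hy -0.4 z -1.6  w0.0196
t32.45 leg at hook (49.0,0.3) z0.0870  F hx 3.0 hy -0.1 z -1.3  w0.0198
t32.70 leg at hook (49.0,0.3) z0.0868  F hx 1.4 hy -2.5 z 5.7  w0.0200
t34.03 leg at hook (49.0,0.3) z0.0862  F hx 0.8 hy 0.5 z 0.1  w0.0920
t34.94 leg at hook (49.2,0.9) z0.1992  F hx 0.6 hy 0.8 z -0.3  w0.0918
t35.44 leg at hook (119.7,26.8) z0.1995  F hx 0.4 hy -0.5 z -1.1  w0.0915
```

View pics/wrist4.png

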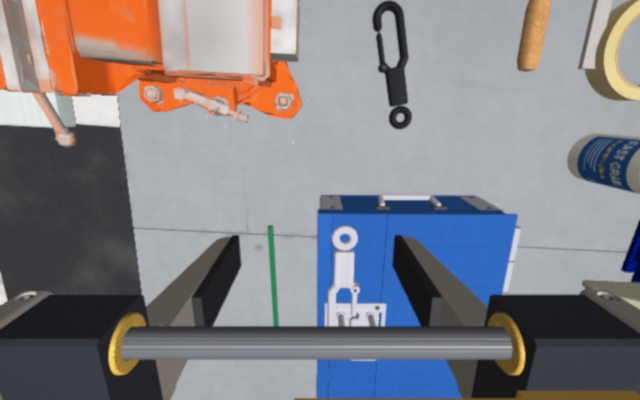

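View pics/top4.png

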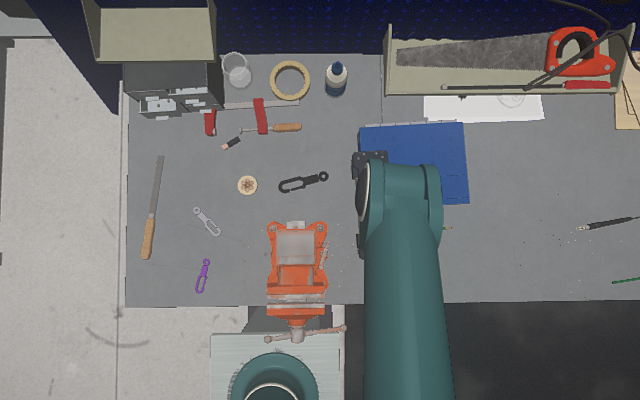

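The hook lies on the lid from (345,237) to about (340,330) with the staple leg inside it, and the disc, cell and pencil are where they were. The rail hides the gate tip, so I'll take one clearer look.

```bash
python3 - <<'E'
from h import *
env.reach([.47,-.43,.26],Rh)
im,w,*_=cloud("wrist"); rd()
px=np.nanargmin(np.where(np.isfinite(w[...,0]),np.linalg.norm(w-np.array([.487,-.33,.09]),axis=2),9)); v,u=divmod(px,640); print(u,v)
v=min(max(v,60),340);u=min(max(u,80),560)
cv2.imwrite("pics/c5.png",cv2.resize(im[v-60:v+60,u-80:u+80,::-1],None,fx=5,fy=5,interpolation=cv2.INTER_CUBIC))
E
```

```text
t36.42 leg at hook (-103.4,19.0) z0.2596  F hx 0.1 hy 1.2 z -0.1  w0.0918
337 92
```

View pics/c5.png

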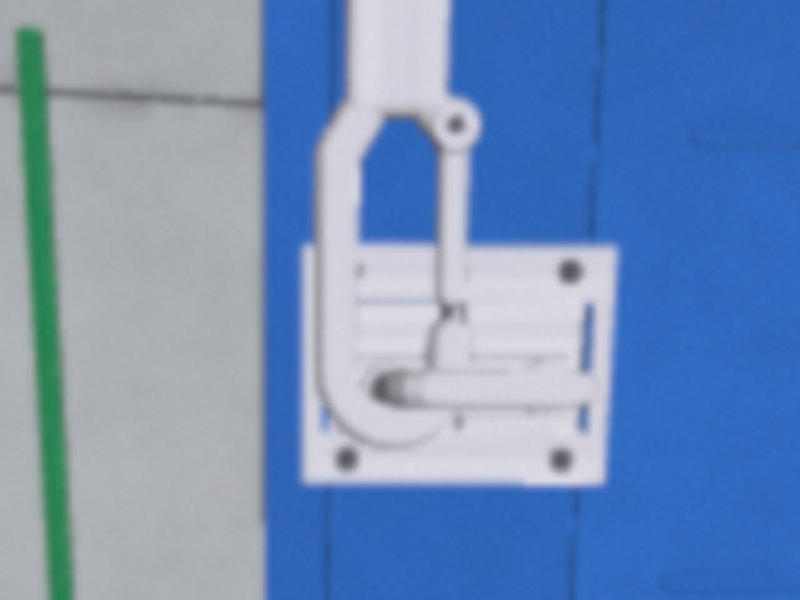

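The gate is shut, in line with the nose at (450,310), and the front leg sits in the bow at (390,388).

```bash
python3 -c "
from station import workorder; print(workorder.finish_job())"
```

```text
the job is handed in; nothing more can be done
None
```

The job is handed in: the lid is shut, the large grey hook is on the staple's front leg with its gate sprung shut, it held a tug of about 9 N, and the disc, cell and pencil look undisturbed; it took about 37 of the 61 s.

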